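# Clamp a block with a T-bolt in a T-slot rail

### The job

Take the T-bolt with the orange wing out of its wooden holder and drop its head into the T-slot of the dark rail, on the open side of the aluminium block. Slide it along the slot so that it pushes the block fully home against the brass stop in the blue fence, and press it there gently but firmly, then turn it a quarter turn clockwise (seen from above) so that its head locks across the slot, still snug against the block. Let go of it, force nothing, and leave the other things on the bench where they are.

Things in the scene. Friction and masses are not known exactly. Their poses are not given: they have to be found in the camera images.
- stud_grip (a point): Loose steel T-bolt, 90 mm tall, about 140 g, upright in the wooden holder. The point is the centre of its orange wing, 75 mm above the head's underside; wing 40 mm long (x), 14 mm thick (y), 30 mm high (z): grip it across the 14 mm. Below it a round stem of 14 mm diameter and the T-head. x runs along wing and head alike, z up along the bolt; a half turn about z gives the same bolt.
- stud_stem (a point): Point on the axis of the same T-bolt, 42 mm above the head's underside; the stem (radius 7 mm) meets the block just above or below this height. Pushed there, the bolt pivots in a light grip (it needs a firm one) and, let go, stands upright again by itself.
- stud_head (a point): Centre of the same bolt's T-head, 5 mm above its underside. Head 30 mm long (x), 16 mm wide (y), 10 mm thick. Two opposite corners are cut away, so that in the slot it turns clockwise only, seen from above (a quarter turn, and it stops some 12 degrees later); anticlockwise it jams at about 45 degrees.
- holder: Light wooden holder block, fixed, 60 (x) x 46 (y) x 40 mm high, with a rectangular pocket 34 (x) x 20 (y) mm open at the top; its floor is 6 mm above the bench. Origin: centre of the underside. The bolt stands in it, head down, with its x along the holder's x.
- rail: Dark steel T-slot rail, fixed to the bench, 272 mm long (x), 74 mm wide (y), top face 34 mm above the bench. Origin: centre of the underside; x runs along the slot towards the fence, z up. The slot is on the centre line y = 0, open at the top, closed by end plates at x = -130 and +130 mm.
- slot_mouth (a point): Middle of the slot's mouth, level with the rail's top face (origin of the rail, 34 mm up). Mouth 18.5 mm wide, chamfered to 22.5 mm at the top, between lips 12 mm thick (22 to 34 mm above the rail's underside); below them the slot is 33 mm wide, its floor 8 mm above the rail's underside. The T-head goes in anywhere if in line with the slot; turned across, the lips hold it down.
- fence: Blue block fixed across the rail's top near its +x end, 20 (x) x 74 x 24 mm high; origin: centre of its underside, at x = 110, z = 34 mm of the rail. A rod through it carries the stop: a brass pad 20 mm across, 12 mm above the rail's top, on the centre line. The rod is set anew each time and not measured: the pad's face is anywhere from x = 74 to 94 mm of the rail. It does not yield; it must be felt.
- stop_pin (a joint): Thin sprung pin in the middle of the brass pad's face: 0 = fully out (4 mm proud of the pad), 0.004 = pushed in flush with the pad, which means that the block is home. Its spring is very weak (under 0.5 N).
- block: Aluminium bearing block, loose, about 300 g, 50 (x) x 60 (y) x 24 mm high (a round boss adds 2 mm), lying on the rail with a tongue underneath (40 x 16.5 mm, 8 mm deep) that guides it in the slot's mouth, 20 to 65 mm short of the stop. Origin: centre of the face resting on the rail's top; x towards the fence. When home its front face bears on the brass pad.
- block_back (a point): Centre of the block's face away from the fence (25 mm behind its centre, 12 mm above its underside), the face that the bolt's stem pushes. The bolt is dropped in on this side.
- mug_a: White mug, loose bystander, 61 mm high. Origin: centre of the underside.
- spanner_19: Steel combination spanner, loose bystander, 240 mm long, lying flat. Origin: centre of the underside.
- grease_tin: Small printed tin, loose bystander, 76 mm across, 58 mm high. Origin: centre of the underside.

How it is judged:
By the outcome, as a careful person would: the job done as asked, in the order asked, and still so for the second after the job is handed in, with the robot touching nothing.
It also fails if it takes over 67 s, if anything falls off the work surface, if the arm or the gripper's body presses on something with over 40 N, if the wrist force passes 120 N, or if a joint passes its speed limit or range.

### The arm

A 6-joint arm with a two-finger parallel gripper is mounted at the origin on a cart in front of the work surface, level with it; the furniture and walls round the work are solid. World frame = base frame: x ahead of the robot, y to its left, z up, the work surface at z = 0. Lengths are in mm, angles in rad, forces in N, time in s.
With the tool pointing down it reaches from about 275 to 975 mm from the base axis. Payload 8.4 kg.
Tool frame: the origin (TCP) lies midway between the tips of the shut fingers; the grasp point (between the pads) lies 19 mm behind it; z points along the fingers, y is the line along which they close (so a half turn about z gives the same grasp; the last joint's range is limited). The gripper opens to 92 mm and grips with 3 to 60 N. Pads are 20 mm wide; open, the fingers measure 128 mm over their backs; the gripper's body (75 mm by 189 mm) begins 69 mm behind the grasp point.
Start: joints at [-1.234, 0.353, 1.633, -0, 1.155, -0.002], TCP at [207.721, -589.474, 214.583] pointing down, gripper open.
Joint ranges: [-2.63, 2.63], [-0.92, 2.1], [0.06, 2.66], [-1.3, 4.44], [0, 2.69], [-3.02, 3.02]. Speed limits (rad/s): [2.22, 2.22, 2.79, 3.14, 3.14, 3.14].

### API

Orientations are given as a rotation vector (axis times angle).
In Python, from plant import env gives the robot as it stands. The module is installed in compiled form; this text tells all that it offers.
- The arm moves only by the tool arm_command, never from a script. Its arguments are lists of equal length, an entry for each row: "offset": the shift along the tool's x, y, z in cm, a list of three; "dr": the turn, a rotation vector about the tool's x, y, z in rad, a list of three; "gripper": the opening, from 0 (shut) to 1 (fully open). A call has 1 to 20 rows; each row shifts and turns the commanded pose from where the row before left it, along the tool's axes as they then stand; what a row does not reach is not made up. A row lasts 1/12 s, in which the tool goes at most 41.7 mm and 7.16 degrees, less where a joint would pass 70% of its speed; a pose out of reach is approached as far as the arm can. A call with a gripper value outside its range is refused whole. The fingers move at their own pace and stop on an object; the grip force is fixed at half the most. Time passes only in rows, so rows that do not move let the fingers close. It gives the time, the measured TCP pose, the force, the opening and the grip force at its end, in the units of the state.
- env.sense(): the state, without advancing time (a new reading comes with each control period).
- env.grab_frame(name): name is "side" or "top"; returns a dict with "color" (400x640x3 uint8, blue, green, red), "fx", "fy", "cx", "cy" (pixels), "k1" (the pictures are not rectified: a ray, as slopes to the right and down, at radius r is drawn at 1 + k1 r^2 times it, then the intrinsics apply), "eye" and "attitude" of the camera in the world. Camera axes: x right, y down, z forward; pixel columns grow to the right and rows downward; lengths in mm; the calibration is good to about 2 mm. A picture is of the moment at which its call begins. There is no depth.
- env.hand_in(): hands the job in; it is judged then, once.
The state is a dict: "time_s": time; "qpos": joint angles; "joint_velocities": joint speeds; "joint_efforts": joint torques, N m; "ee_pos": TCP position; "ee_rot": TCP orientation; "force": force on the tool from outside, world axes, zero at the start; "moment": the same for the moment, N m; "grip_width": opening from 0.0 (shut) to 1.0 (fully open); "finger_force": force on a finger pad.
Only numpy, scipy, OpenCV 4.12 (cv2) and the standard library are available. Lean on these libraries where they do the work, as an engineer would, in place of code of your own. Each camera call takes 0.05 s, during which the arm holds its last target. There are 200 camera calls.

## Working session

There is one attempt and no reset: what is moved stays moved. The work goes in short steps, Python scripts to look and compute and a tool call to move; the robot and the scene stay as the last step left them, time stands still between calls to the robot, and variables do not carry over. Pictures are saved under pics/ and viewed, at most 10 in all, crops included, and the job is handed in when it is done.

Besides the shell and the picture viewer there is one more tool, called after "Request:" as name(argument=value, ...) on one line, values as JSON. arm_command: Moves the arm, as the interface text tells. Its arguments: {"type":"object","properties":{"offset":{"type":"array","items":{"type":"array","items":{"type":"number"}}},"dr":{"type":"array","items":{"type":"array","items":{"type":"number"}}},"gripper":{"type":"array","items":{"type":"number"}}},"required":["offset","dr","gripper"]}

```bash
mkdir -p pics; cat > h.py <<'E'
import numpy as np, cv2
from plant import env
from scipy.spatial.transform import Rotation as R
def grab(n):
    return env.grab_frame(n)
def att(f):
    a=np.array(f["attitude"],float)
    if a.shape==(3,3): return a
    return R.from_rotvec(a).as_matrix() if a.size==3 else R.from_quat(a).as_matrix()
def ray(f,u,v):
    x=(u-f["cx"])/f["fx"]; y=(v-f["cy"])/f["fy"]
    X,Y=x,y
    for _ in range(20):
        r2=X*X+Y*Y; s=1+f["k1"]*r2; X,Y=x/s,y/s
    return att(f)@np.array([X,Y,1.])
def onz(f,u,v,z):
    d=ray(f,u,v); e=np.array(f["eye"],float); return e+d*(z-e[2])/d[2]
def proj(f,p):
    c=att(f).T@(np.array(p,float)-np.array(f["eye"],float)); x,y=c[:2]/c[2]; s=1+f["k1"]*(x*x+y*y)
    return f["fx"]*x*s+f["cx"], f["fy"]*y*s+f["cy"]
E
python3 - <<'E'
from h import *
for n in("top","side"):
    f=grab(n); cv2.imwrite(f"pics/{n}0.png",f["color"]); print({k:v for k,v in f.items() if k!="color"})
s=env.sense();print(s)
E
```

```text
{'fx': 366.8746915676333, 'fy': 366.8746915676333, 'cx': 319.75772954210674, 'cy': 207.97084257302447, 'k1': -0.082373549869535, 'eye': array([447.98636258,  42.34091284, 903.29321762]), 'attitude': array([-2.16516508,  2.12988193, -0.21531059])}
{'fx': 375.9505864572773, 'fy': 375.9505864572773, 'cx': 318.4454412371619, 'cy': 193.61056139175804, 'k1': -0.0712185674909979, 'eye': array([258.93449132, 825.71860008, 598.87197542]), 'attitude': array([-0.54227254,  2.51037399, -1.44095784])}
{'time_s': 0.1, 'qpos': array([-1.23440493e+00,  3.53591258e-01,  1.63403109e+00,  8.59037279e-06,
        1.15519010e+00, -2.40626037e-03]), 'joint_velocities': array([-0.00137268, -0.00209913, -0.00139413, -0.00046596, -0.00122606,
        0.00060473]), 'joint_efforts': array([-1.03484155e-03, -5.94905448e+01, -3.34928906e+01,  6.97989366e-02,
        1.84491294e-02, -1.75007153e-05]), 'ee_pos': array([ 207.57850118, -589.06809731,  213.94330695]), 'ee_rot': array([-3.09543883e+00, -5.29432135e-01,  3.06193987e-04]), 'force': array([0.5996513 , 0.06727823, 0.06954893]), 'moment': array([-0.00122308, -0.00193299, -0.00807118]), 'finger_force': 0.0, 'grip_width': 0.9977319340296366}
```

View pics/top0.png

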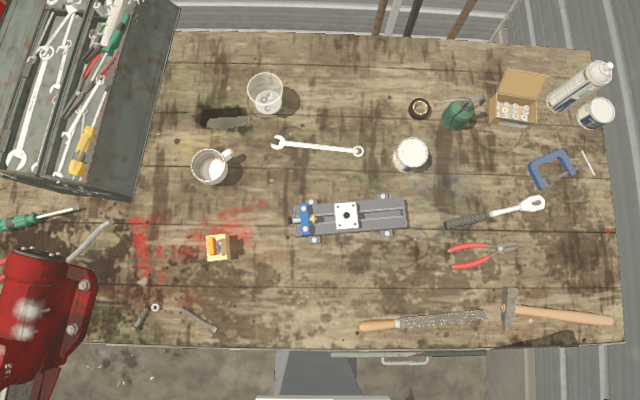

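View pics/side0.png

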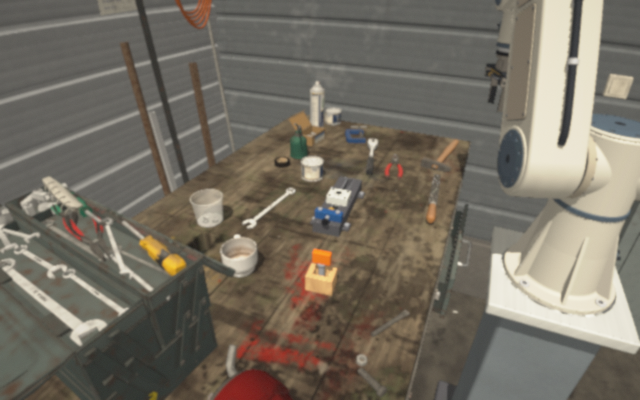

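The top picture shows the holder and orange wing at about (217,246). The rail runs from (293,220) to (407,215), with the fence at (304,219) and the block at (346,215). I'll zoom in on these.

```bash
python3 - <<'E'
from h import *
i=cv2.imread("pics/top0.png")
a=cv2.resize(i[180:260,270:430],None,fx=5,fy=5,interpolation=cv2.INTER_CUBIC)
b=cv2.resize(i[225:270,195:240],(400,400),interpolation=cv2.INTER_CUBIC)
b=b[:,:]
c=np.zeros((600,800,3),np.uint8); c[:400]=a; c[400:,:]=0
cv2.imwrite("pics/c1.png",a); 
j=cv2.imread("pics/side0.png"); d=cv2.resize(j[240:300,295:345],(480,576)[:2],interpolation=cv2.INTER_CUBIC)
cv2.imwrite("pics/c2.png",np.hstack([b,cv2.resize(j[245:295,297:347],(400,400),interpolation=cv2.INTER_CUBIC)]))
E
```

```text
(no output)
```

View pics/c1.png

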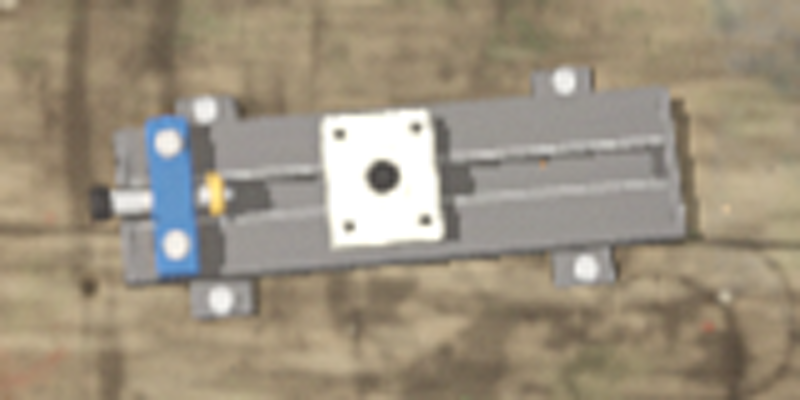

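View pics/c2.png

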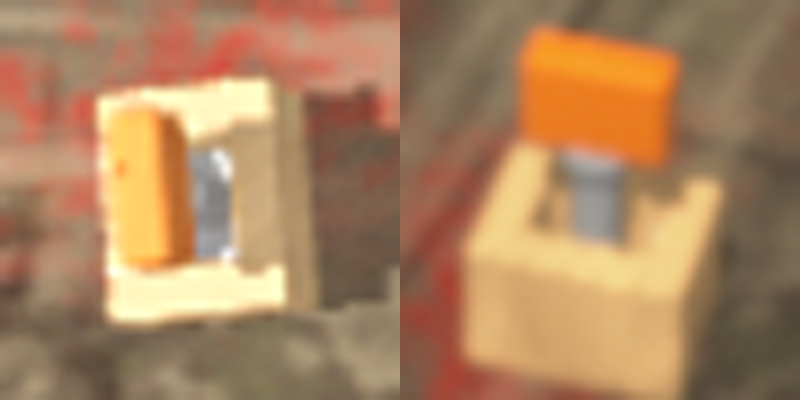

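The crops give the rail's top corners, the block's top corners, the yellow pad at (216,193) in the crop, the holder's top and the wing's top. I'll turn these into world positions.

```bash
python3 - <<'E'
from h import *
f=grab("top"); g=grab("side")
def T(pts,s,o,z):
    P=np.array([onz(f,(x+.5)/s-.5+o[0],(y+.5)/s-.5+o[1],z) for x,y in pts]); return P[:,:2]
def show(n,P):
    d=((P[1]-P[0])+(P[2]-P[3])); e=((P[3]-P[0])+(P[2]-P[1]))
    print(n,P.mean(0).round(1),"ang",np.degrees(np.arctan2(d[1],d[0])).round(1),np.degrees(np.arctan2(e[1],e[0])).round(1),np.linalg.norm(d)/2,np.linalg.norm(e)/2)
o=(270,180)
show("rail",T([(118,130),(668,88),(685,235),(127,283)],5,o,34))
show("block",T([(322,115),(438,108),(443,240),(331,247)],5,o,58))
show("fence",T([(147,117),(187,117),(200,275),(157,278)],5,o,58))
print("pad",T([(223,193)],5,o,46))
print("slot R",T([(662,140),(668,183)],5,o,34),"L",T([(230,178),(235,218)],5,o,34))
s=400/45;o=(195,225)
show("holder",T([(98,98),(270,80),(287,303),(107,322)],s,o,40))
show("wing",T([(110,105),(155,103),(162,263),(120,267)],s,o,96))
s=8;
# side wing top corners & visible
P=np.array([onz(g,(x+.5)/s-.5+297,(y+.5)/s-.5+245,96)[:2] for x,y in [(522,68),(535,30),(680,52),(668,88)] for x in [x-400]])
show("wingside",P)
E
```

```text
rail [577.3 -57.2] ang -84.3 -175.0 269.2817528320582 73.16863703211817
block [576.5 -45.7] ang -85.4 -176.9 53.66838780860072 62.44091493939757
fence [565.8  52.6] ang -86.9 -174.7 19.28703405023848 75.03766588225287
pad [[569.38198506  29.05243444]]
slot R [[ 600.92270128 -184.28436251]
 [ 579.81497199 -186.73511713]] L [[578.39889519  25.62966605]
 [559.13439904  22.94256449]]
holder [497.6 257.9] ang -82.8 -173.5 46.66729832570684 59.041010798858366
wing [498.  257.5] ang -84.9 -173.6 10.788662810972015 39.82294113096721
wingside [497.4 258.5] ang -78.5 -168.0 15.577003695721114 38.842244851764995
```

```bash
cat > d.py <<'E'
import sys
from h import *
# usage: d.py x y z yaw_deg (tool x axis heading) -> delta in tool axes cm, dr z
def delta(x,y,z,yaw):
    s=env.sense(); M=R.from_rotvec(s["ee_rot"]).as_matrix()
    d=M.T@(np.array([x,y,z])-s["ee_pos"])/10
    T=np.array([[np.cos(yaw),np.sin(yaw),0],[np.sin(yaw),-np.cos(yaw),0],[0,0,-1]])
    print("t",round(s["time_s"],2),"pos",s["ee_pos"].round(1),"heading",np.degrees(np.arctan2(M[1,0],M[0,0])).round(2),"q",s["qpos"].round(2))
    print("offset cm",d.round(2),"dr",R.from_matrix(M.T@T).as_rotvec().round(3),"F",s["force"].round(2),"M",s["moment"].round(2),"w",round(s["grip_width"],3),"ff",round(s["finger_force"],1))
a=list(map(float,sys.argv[1:5])); delta(a[0],a[1],a[2],np.radians(a[3]))
E
```

Request:
arm_command(offset=[[2.1,-2.65,0],[2.1,-2.65,0],[2.1,-2.65,0],[2.1,-2.65,0],[2.1,-2.65,0],[2.1,-2.65,0],[2.1,-2.65,0],[2.1,-2.65,0],[2.1,-2.65,0],[2.1,-2.65,0],[2.1,-2.65,0],[2.1,-2.65,0],[2.1,-2.65,0],[2.1,-2.65,0],[2.1,-2.65,0],[2.1,-2.65,0],[2.1,-2.65,0],[2.1,-2.65,0],[2.1,-2.65,0],[2.1,-2.65,0]], dr=[[0,0,0],[0,0,0],[0,0,0],[0,0,0],[0,0,0],[0,0,0],[0,0,0],[0,0,0],[0,0,0],[0,0,0],[0,0,0],[0,0,0],[0,0,0],[0,0,0],[0,0,0],[0,0,0],[0,0,0],[0,0,0],[0,0,0],[0,0,0]], gripper=[0.7,0.7,0.7,0.7,0.7,0.7,0.7,0.7,0.7,0.7,0.7,0.7,0.7,0.7,0.7,0.7,0.7,0.7,0.7,0.7])

```text
time_s: 1.87
ee_pos: [427.8, 51.8, 214.7]
ee_rot: [3.097, 0.53, 0.001]
force: [0.5, -0.8, -0.4]
grip_width: 0.705
finger_force: 0.0
```

```bash
python3 d.py 497.8 257.8 125 6.5
```

```text
t 1.87 pos [427.8  51.8 214.7] heading 19.42 q [ 0.12  0.04  2.03 -0.    1.07  1.35]
offset cm [ 13.44 -17.11   8.97] dr [ 0.    -0.     0.226] F [ 0.54 -0.83 -0.44] M [ 0.05  0.01 -0.02] w 0.705 ff 0.0
```

Request:
arm_command(offset=[[1.68,-2.14,0.9],[1.68,-2.14,0.9],[1.68,-2.14,0.9],[1.68,-2.14,0.9],[1.68,-2.14,0.9],[1.68,-2.14,0.9],[1.68,-2.14,0.9],[1.68,-2.14,0.9],[0,0,0],[0,0,0],[0,0,0]], dr=[[0,0,0],[0,0,0],[0,0,0],[0,0,0],[0,0,0],[0,0,0],[0,0,0],[0,0,0],[0,0,0.113],[0,0,0.113],[0,0,0]], gripper=[0.7,0.7,0.7,0.7,0.7,0.7,0.7,0.7,0.7,0.7,0.7])

```text
time_s: 2.78
ee_pos: [497.3, 256.5, 142.0]
ee_rot: [3.137, 0.17, -0.001]
force: [0.3, -1.0, -0.7]
grip_width: 0.7
finger_force: 0.0
```

```bash
python3 d.py 497.8 257.8 65 6.5
```

```text
t 2.78 pos [497.3 256.5 142. ] heading 6.22 q [ 0.47  0.33  1.84 -0.    0.97  1.94]
offset cm [ 0.07 -0.12  7.7 ] dr [ 0.     0.001 -0.005] F [ 0.25 -0.96 -0.72] M [-0.02  0.06 -0.02] w 0.7 ff 0.0
```

Request:
arm_command(offset=[[0.07,-0.12,1.1],[0,0,1.1],[0,0,1.1],[0,0,1.1],[0,0,1.1],[0,0,1.1],[0,0,1.1],[0,0,0],[0,0,0],[0,0,0],[0,0,0],[0,0,0],[0,0,0],[0,0,0],[0,0,0],[0,0,0],[0,0,0]], dr=[[0,0,-0.005],[0,0,0],[0,0,0],[0,0,0],[0,0,0],[0,0,0],[0,0,0],[0,0,0],[0,0,0],[0,0,0],[0,0,0],[0,0,0],[0,0,0],[0,0,0],[0,0,0],[0,0,0],[0,0,0]], gripper=[0.7,0.7,0.7,0.7,0.7,0.7,0.7,0.4,0.05,0.05,0.05,0.05,0.05,0.05,0.05,0.05,0.05])

```text
time_s: 4.2
ee_pos: [498.9, 257.7, 66.5]
ee_rot: [-3.136, -0.185, -0.002]
force: [-1.3, -0.9, 7.9]
grip_width: 0.15
finger_force: 58.8
```

```bash
python3 d.py 497.8 257.8 65 6.5
```

```text
t 4.2 pos [498.9 257.7  66.5] heading 6.75 q [ 0.47  0.44  1.89 -0.    0.81  1.93]
offset cm [-0.1  -0.03  0.15] dr [-0.    -0.002  0.004] F [-1.29 -0.92  7.9 ] M [-0.22  0.03  0.02] w 0.15 ff 58.8
```

Request:
arm_command(offset=[[0,0,-1.0],[0,0,-1.6],[0,0,-1.6],[0,0,-1.6],[0,0,-1.6],[0,0,-2.0],[0,0,0],[0,0,0],[0,0,0],[0,0,0],[0,0,0],[0,0,0],[0,0,0],[0,0,0],[0,0,0],[0,0,0],[0,0,0],[0,0,0],[0,0,0],[0,0,0]], dr=[[0,0,0],[0,0,0],[0,0,0],[0,0,0],[0,0,0],[0,0,0],[0,0,-0.12],[0,0,-0.12],[0,0,-0.12],[0,0,-0.12],[0,0,-0.12],[0,0,-0.12],[0,0,-0.12],[0,0,-0.12],[0,0,-0.12],[0,0,-0.12],[0,0,-0.12],[0,0,-0.12],[0,0,-0.12],[0,0,0]], gripper=[0.05,0.05,0.05,0.05,0.05,0.05,0.05,0.05,0.05,0.05,0.05,0.05,0.05,0.05,0.05,0.05,0.05,0.05,0.05,0.05])

```text
time_s: 5.87
ee_pos: [497.8, 257.3, 159.9]
ee_rot: [-2.093, -2.343, 0.0]
force: [-1.0, 0.2, -2.0]
grip_width: 0.152
finger_force: 53.0
```

```bash
python3 d.py 582.7 -111.9 160 95.7
```

```text
t 5.87 pos [497.8 257.3 159.9] heading 96.45 q [0.47 0.31 1.82 0.   1.   0.36]
offset cm [-3.764e+01  4.290e+00 -1.000e-02] dr [-0.     0.     0.013] F [-0.99  0.24 -2.04] M [ 0.   -0.08  0.01] w 0.152 ff 53.0
```

Request:
arm_command(offset=[[-2.9,0.33,0],[-2.9,0.33,0],[-2.9,0.33,0],[-2.9,0.33,0],[-2.9,0.33,0],[-2.9,0.33,0],[-2.9,0.33,0],[-2.9,0.33,0],[-2.9,0.33,0],[-2.9,0.33,0],[-2.9,0.33,0],[-2.9,0.33,0],[-2.84,0.33,0],[0,0,0],[0,0,0]], dr=[[0,0,0],[0,0,0],[0,0,0],[0,0,0],[0,0,0],[0,0,0],[0,0,0],[0,0,0],[0,0,0],[0,0,0],[0,0,0],[0,0,0],[0,0,0],[0,0,0.013],[0,0,0]], gripper=[0.05,0.05,0.05,0.05,0.05,0.05,0.05,0.05,0.05,0.05,0.05,0.05,0.05,0.05,0.05])

```text
time_s: 7.12
ee_pos: [580.9, -113.5, 159.6]
ee_rot: [-2.122, -2.316, 0.0]
force: [0.2, -0.3, -1.6]
grip_width: 0.15
finger_force: 51.8
```

```bash
python3 d.py 582.7 -111.9 120 95.7; python3 - <<'E'
from h import *
f=grab("side"); g=grab("top")
p=env.sense()["ee_pos"]
u,v=map(int,proj(f,[p[0],p[1],80])); print(u,v, "head underside proj",proj(f,[p[0],p[1],p[2]-60.5]),"tcp",proj(f,p))
a=cv2.resize(f["color"][v-40:v+40,u-40:u+40],(400,400),interpolation=cv2.INTER_CUBIC)
x,y=map(int,proj(g,[p[0],p[1],100])); print(x,y)
b=cv2.resize(g["color"][y-40:y+40,x-40:x+40],(400,400),interpolation=cv2.INTER_CUBIC)
cv2.imwrite("pics/m1.png",np.hstack([a,b]))
E
```

```text
t 7.12 pos [ 580.9 -113.5  159.6] heading 95.0 q [-0.2   0.36  1.76  0.    1.02 -0.28]
offset cm [0.14 0.2  3.96] dr [-0.    -0.    -0.012] F [ 0.23 -0.31 -1.57] M [-0.02 -0.1  -0.03] w 0.15 ff 51.8
345 176 head underside proj (np.float64(346.1393302523827), np.float64(170.41438942909826)) tcp (np.float64(347.1616396246942), np.float64(151.5375909269187))
377 211
```

View pics/m1.png

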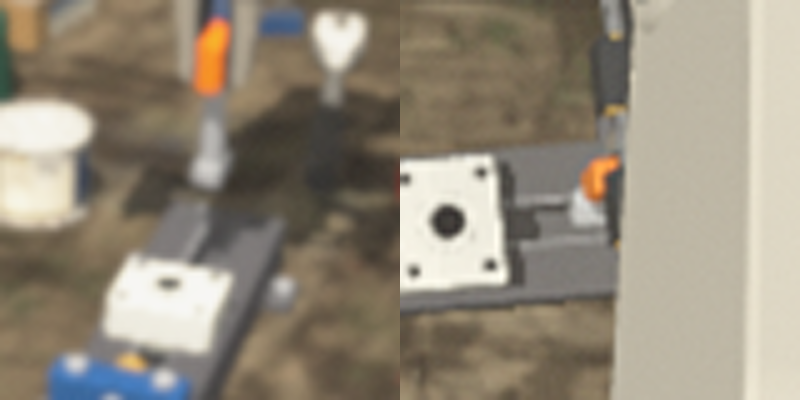

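The bolt hangs upright above the slot, with its head at about (208,180) in the left crop. I'll lower it to just above the mouth.

Request:
arm_command(offset=[[0.14,0.2,0.9],[0,0,1.0],[0,0,1.0],[0,0,1.0],[0,0,1.0],[0,0,1.1],[0,0,0],[0,0,0]], dr=[[0,0,-0.012],[0,0,0],[0,0,0],[0,0,0],[0,0,0],[0,0,0],[0,0,0],[0,0,0]], gripper=[0.05,0.05,0.05,0.05,0.05,0.05,0.05,0.05])

```text
time_s: 7.88
ee_pos: [582.2, -110.5, 98.5]
ee_rot: [-2.1, -2.335, 0.002]
force: [0.4, -0.3, -2.3]
grip_width: 0.15
finger_force: 51.8
```

```bash
python3 d.py 582.7 -111.9 70.5 95.7; python3 - <<'E'
from h import *
f=grab("side"); g=grab("top")
p=env.sense()["ee_pos"]
u,v=map(int,proj(f,[p[0],p[1],60]))
print(u,v)
a=cv2.resize(f["color"][v-30:v+30,u-30:u+30],(480,480),interpolation=cv2.INTER_CUBIC)
cv2.imwrite("pics/m2.png",a)
E
```

```text
t 7.88 pos [ 582.2 -110.5   98.5] heading 96.07 q [-0.19  0.44  1.8   0.    0.91 -0.3 ]
offset cm [-0.14  0.04  2.8 ] dr [-0.002 -0.001  0.006] F [ 0.39 -0.26 -2.26] M [-0.06 -0.08 -0.04] w 0.15 ff 51.8
344 182
```

View pics/m2.png

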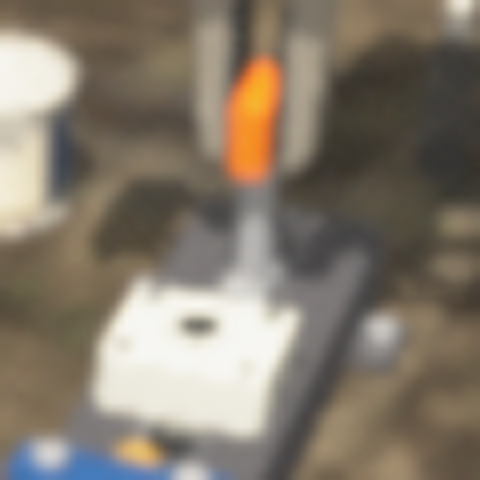

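The head is just above the mouth, at about (250,275) in the crop, behind the block. I'll go down slowly and watch the force.

Request:
arm_command(offset=[[0,0.04,0.2],[0,0,0.2],[0,0,0.2],[0,0,0.2],[0,0,0.1],[0,0,0]], dr=[[0,0,0.006],[0,0,0],[0,0,0],[0,0,0],[0,0,0],[0,0,0]], gripper=[0.05,0.05,0.05,0.05,0.05,0.05])

```text
time_s: 8.48
ee_pos: [584.2, -110.7, 90.8]
ee_rot: [2.107, 2.328, 0.002]
force: [2.7, 0.3, -1.9]
grip_width: 0.147
finger_force: 51.7
```

Request:
arm_command(offset=[[0,0.15,0],[0,0,0.2],[0,0,0.2],[0,0,0]], dr=[[0,0,0],[0,0,0],[0,0,0],[0,0,0]], gripper=[0.05,0.05,0.05,0.05])

```text
time_s: 8.82
ee_pos: [584.4, -110.4, 86.0]
ee_rot: [-2.107, -2.329, 0.0]
force: [1.4, 0.7, -1.7]
grip_width: 0.152
finger_force: 51.8
```

```bash
python3 d.py 584 -111.9 70.5 95.7
```

```text
t 8.82 pos [ 584.4 -110.4   86. ] heading 95.73 q [-0.19  0.46  1.8   0.    0.88 -0.29]
offset cm [-0.14 -0.06  1.55] dr [-0.001 -0.     0.001] F [ 1.37  0.67 -1.73] M [-0.   -0.43  0.04] w 0.152 ff 51.8
```

Request:
arm_command(offset=[[0,0.07,0.2],[0,0,0.3],[0,0,0.3],[0,0,0.3],[0,0,0.3],[0,0,0]], dr=[[0,0,0],[0,0,0],[0,0,0],[0,0,0],[0,0,0],[0,0,0]], gripper=[0.05,0.05,0.05,0.05,0.05,0.05])

```text
time_s: 9.32
ee_pos: [584.8, -110.3, 71.7]
ee_rot: [-2.107, -2.329, 0.001]
force: [0.4, 0.3, -2.3]
grip_width: 0.147
finger_force: 51.8
```

```bash
python3 d.py 584 -111.9 70.5 95.7
```

```text
t 9.32 pos [ 584.8 -110.3   71.7] heading 95.73 q [-0.19  0.48  1.81 -0.    0.86 -0.29]
offset cm [-0.15 -0.1   0.12] dr [-0.001 -0.     0.   ] F [ 0.36  0.31 -2.27] M [-0.04 -0.06  0.02] w 0.147 ff 51.8
```

Request:
arm_command(offset=[[0,0,0.15],[0.5,0,0],[0.5,0,0],[0.5,0,0],[0.5,0,0],[0.5,0,0],[0.2,0,0],[0.2,0,0],[0.2,0,0],[0.2,0,0],[0.2,0,0],[0.2,0,0],[0,0,0]], dr=[[0,0,0],[0,0,0],[0,0,0],[0,0,0],[0,0,0],[0,0,0],[0,0,0],[0,0,0],[0,0,0],[0,0,0],[0,0,0],[0,0,0],[0,0,0]], gripper=[0.05,0.05,0.05,0.05,0.05,0.05,0.05,0.05,0.05,0.05,0.05,0.05,0.05])

```text
time_s: 10.4
ee_pos: [581.7, -73.4, 71.1]
ee_rot: [2.108, 2.33, 0.0]
force: [0.3, 0.2, -1.9]
grip_width: 0.15
finger_force: 51.8
```

```bash
python3 d.py 577 -57 70 95.7
```

```text
t 10.4 pos [581.7 -73.4  71.1] heading 95.73 q [-0.13  0.47  1.83  0.    0.85 -0.23]
offset cm [ 1.68 -0.31  0.11] dr [ 0. -0.  0.] F [ 0.29  0.2  -1.93] M [-0.13 -0.14 -0.02] w 0.15 ff 51.8
```

Request:
arm_command(offset=[[0.3,0,0.05],[0.3,0,0],[0.3,0,0],[0.3,0,0],[0.3,0,0],[0.3,0,0],[0.3,0,0],[0.3,0,0],[0.3,0,0],[0.3,0,0],[0.3,0,0],[0,0,0]], dr=[[0,0,0],[0,0,0],[0,0,0],[0,0,0],[0,0,0],[0,0,0],[0,0,0],[0,0,0],[0,0,0],[0,0,0],[0,0,0],[0,0,0]], gripper=[0.05,0.05,0.05,0.05,0.05,0.05,0.05,0.05,0.05,0.05,0.05,0.05])

```text
time_s: 11.4
ee_pos: [578.3, -40.1, 70.6]
ee_rot: [-2.107, -2.33, -0.0]
force: [-0.2, -0.3, -1.0]
grip_width: 0.153
finger_force: 51.8
```

```bash
python3 d.py 574.2 -27.7 70 95.7; python3 - <<'E'
from h import *
f=grab("side"); g=grab("top")
o=[]
for k,z in((f,50),(g,50)):
    x,y=map(int,proj(k,[572,0,z])); o.append(cv2.resize(k["color"][y-35:y+35,x-35:x+35],(400,400),interpolation=cv2.INTER_CUBIC)); print(x,y)
cv2.imwrite("pics/m3.png",np.hstack(o))
E
```

```text
t 11.4 pos [578.3 -40.1  70.6] heading 95.74 q [-0.07  0.46  1.84  0.    0.84 -0.17]
offset cm [ 1.28 -0.28  0.06] dr [-0.    -0.     0.001] F [-0.24 -0.26 -1.01] M [ 0.03 -0.08 -0.02] w 0.153 ff 51.8
334 203
326 217
```

View pics/m3.png

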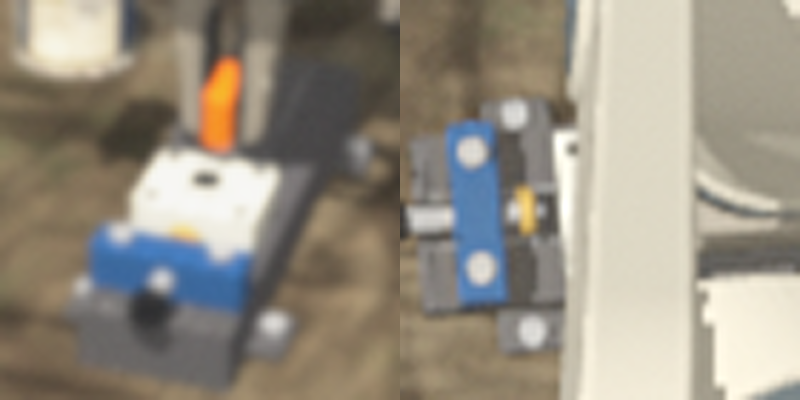

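The block is being pushed and is still about 10 mm short of the pad, which is at (530,210) in the right crop. I'll creep forward.

Request:
arm_command(offset=[[0.1,0,0],[0.1,0,0],[0.1,0,0],[0.1,0,0],[0.1,0,0],[0.1,0,0],[0.1,0,0],[0.1,0,0],[0,0,0]], dr=[[0,0,0],[0,0,0],[0,0,0],[0,0,0],[0,0,0],[0,0,0],[0,0,0],[0,0,0],[0,0,0]], gripper=[0.05,0.05,0.05,0.05,0.05,0.05,0.05,0.05,0.05])

```text
time_s: 12.25
ee_pos: [577.6, -32.6, 70.6]
ee_rot: [-2.108, -2.33, -0.0]
force: [-0.4, 0.0, -2.0]
grip_width: 0.15
finger_force: 51.8
```

Request:
arm_command(offset=[[0.1,0,0],[0.1,0,0],[0,0,0]], dr=[[0,0,0],[0,0,0],[0,0,0]], gripper=[0.05,0.05,0.05])

```text
time_s: 12.5
ee_pos: [577.4, -30.7, 70.6]
ee_rot: [-2.107, -2.33, -0.0]
force: [-0.6, -0.9, -1.6]
grip_width: 0.152
finger_force: 51.7
```

Request:
arm_command(offset=[[0.1,0,0],[0.1,0,0],[0,0,0]], dr=[[0,0,0],[0,0,0],[0,0,0]], gripper=[0.05,0.05,0.05])

```text
time_s: 12.75
ee_pos: [577.2, -28.8, 70.6]
ee_rot: [2.107, 2.33, -0.0]
force: [0.4, -2.1, -2.2]
grip_width: 0.149
finger_force: 51.7
```

Request:
arm_command(offset=[[0.1,0,0],[0.1,0,0],[0,0,0]], dr=[[0,0,0],[0,0,0],[0,0,0]], gripper=[0.05,0.05,0.05])

```text
time_s: 13.0
ee_pos: [577.3, -28.2, 70.8]
ee_rot: [2.105, 2.329, -0.002]
force: [-0.1, -9.0, -1.3]
grip_width: 0.151
finger_force: 47.0
```

Request:
arm_command(offset=[[0.1,0,0],[0,0,0]], dr=[[0,0,0],[0,0,0]], gripper=[0.05,0.05])

```text
time_s: 13.17
ee_pos: [577.2, -27.8, 70.9]
ee_rot: [2.104, 2.329, -0.003]
force: [0.3, -11.9, -0.5]
grip_width: 0.149
finger_force: 42.4
```

Request:
arm_command(offset=[[0.1,0,0],[0,0,0]], dr=[[0,0,0],[0,0,0]], gripper=[0.05,0.05])

```text
time_s: 13.33
ee_pos: [577.2, -27.4, 71.0]
ee_rot: [2.104, 2.329, -0.004]
force: [-0.1, -15.7, 1.2]
grip_width: 0.152
finger_force: 39.9
```

Home against the stop with about 15 N. Now the clockwise turn, in stages.

Request:
arm_command(offset=[[0,0,0],[0,0,0],[0,0,0],[0,0,0]], dr=[[0,0,0.1],[0,0,0.1],[0,0,0.1],[0,0,0]], gripper=[0.05,0.05,0.05,0.05])

```text
time_s: 13.67
ee_pos: [576.3, -27.6, 70.9]
ee_rot: [2.435, 1.981, -0.005]
force: [-2.3, -16.0, 2.7]
grip_width: 0.151
finger_force: 39.9
```

```bash
python3 d.py 577.2 -27.4 71 5.7
```

```text
t 13.67 pos [576.3 -27.6  70.9] heading 78.26 q [-0.05  0.45  1.85 -0.01  0.84  0.16]
offset cm [ 0.04  0.09 -0.01] dr [0.002 0.004 1.266] F [ -2.34 -16.03   2.73] M [-3.41  0.55 -0.  ] w 0.151 ff 39.9
```

Request:
arm_command(offset=[[0,0,0],[0,0,0],[0,0,0],[0,0,0],[0,0,0]], dr=[[0,0,0.1],[0,0,0.1],[0,0,0.1],[0,0,0.1],[0,0,0]], gripper=[0.05,0.05,0.05,0.05,0.05])

```text
time_s: 14.08
ee_pos: [575.8, -27.5, 70.4]
ee_rot: [2.78, 1.458, -0.006]
force: [-2.5, -15.9, -2.3]
grip_width: 0.146
finger_force: 38.7
```

```bash
python3 d.py 577.2 -27.4 71 5.7
```

```text
t 14.08 pos [575.8 -27.5  70.4] heading 55.35 q [-0.05  0.45  1.85 -0.01  0.84  0.56]
offset cm [ 0.09  0.11 -0.06] dr [0.002 0.004 0.866] F [ -2.48 -15.95  -2.29] M [-3.4   0.48  0.03] w 0.146 ff 38.7
```

Request:
arm_command(offset=[[0.05,0.07,0],[0,0,0],[0,0,0],[0,0,0],[0,0,0]], dr=[[0,0,0.1],[0,0,0.1],[0,0,0.1],[0,0,0.1],[0,0,0]], gripper=[0.05,0.05,0.05,0.05,0.05])

```text
time_s: 14.5
ee_pos: [576.5, -27.5, 70.3]
ee_rot: [3.014, 0.876, -0.005]
force: [-2.3, -16.1, -2.2]
grip_width: 0.15
finger_force: 38.7
```

```bash
python3 d.py 577.2 -27.4 71 5.7
```

```text
t 14.5 pos [576.5 -27.5  70.3] heading 32.42 q [-0.05  0.46  1.85 -0.01  0.84  0.96]
offset cm [ 0.06  0.03 -0.07] dr [0.003 0.003 0.466] F [ -2.25 -16.14  -2.22] M [-3.34  0.45  0.04] w 0.15 ff 38.7
```

Smooth. Finishing the turn.

Request:
arm_command(offset=[[0,0,0],[0,0,0],[0,0,0],[0,0,0],[0,0,0],[0,0,0]], dr=[[0,0,0.1],[0,0,0.1],[0,0,0.1],[0,0,0.1],[0,0,0.065],[0,0,0]], gripper=[0.05,0.05,0.05,0.05,0.05,0.05])

```text
time_s: 15.0
ee_pos: [576.7, -27.5, 70.3]
ee_rot: [3.134, 0.161, -0.003]
force: [-2.4, -16.2, -2.6]
grip_width: 0.15
finger_force: 38.6
```

```bash
python3 d.py 577.2 -27.4 71 5.7
```

```text
t 15.0 pos [576.7 -27.5  70.3] heading 5.9 q [-0.05  0.46  1.85 -0.01  0.84  1.42]
offset cm [ 0.05 -0.   -0.07] dr [0.004 0.002 0.003] F [ -2.42 -16.24  -2.61] M [-3.31  0.46  0.04] w 0.15 ff 38.6
```

Request:
arm_command(offset=[[0,0,0.1],[0,0,0.1],[0,0.1,0],[0,0.1,0],[0,0,0]], dr=[[0,0,0],[0,0,0],[0,0,0],[0,0,0],[0,0,0]], gripper=[0.05,0.05,0.05,0.05,0.05])

```text
time_s: 15.42
ee_pos: [577.3, -27.8, 69.4]
ee_rot: [3.136, 0.166, -0.002]
force: [-4.9, -5.6, 8.9]
grip_width: 0.151
finger_force: 39.1
```

```bash
python3 d.py 577.2 -27.4 68.5 5.7
```

```text
t 15.42 pos [577.3 -27.8  69.4] heading 6.07 q [-0.05  0.46  1.85 -0.    0.84  1.42]
offset cm [-0.01 -0.04  0.09] dr [0.001 0.001 0.006] F [-4.95 -5.57  8.92] M [-1.38  1.06 -0.03] w 0.151 ff 39.1
```

Request:
arm_command(offset=[[-0.1,0,-0.05],[0,0,0],[0,0,0]], dr=[[0,0,0],[0,0,0],[0,0,0]], gripper=[0.05,0.05,0.05])

```text
time_s: 15.67
ee_pos: [576.8, -27.8, 69.4]
ee_rot: [3.136, 0.167, -0.0]
force: [-0.4, -5.9, 2.5]
grip_width: 0.152
finger_force: 38.9
```

```bash
python3 d.py 577.2 -27.4 68.5 5.7
```

```text
t 15.67 pos [576.8 -27.8  69.4] heading 6.09 q [-0.05  0.46  1.85 -0.    0.84  1.42]
offset cm [ 0.05 -0.03  0.09] dr [0.001 0.    0.007] F [-0.35 -5.91  2.53] M [-1.34  0.25  0.01] w 0.152 ff 38.9
```

Request:
arm_command(offset=[[0,0,0],[0,0,0],[0,0,0],[0,0,0],[0,0,0],[0,0,0],[0,0,0]], dr=[[0,0,0],[0,0,0],[0,0,0],[0,0,0],[0,0,0],[0,0,0],[0,0,0]], gripper=[0.18,0.22,0.26,0.3,0.35,0.4,0.4])

```text
time_s: 16.25
ee_pos: [576.8, -26.8, 68.9]
ee_rot: [-3.137, -0.166, 0.0]
force: [-0.1, -0.2, 0.5]
grip_width: 0.401
finger_force: 0.0
```

```bash
python3 d.py 577.2 -27.4 68.5 5.7;  python3 - <<'E'
from h import *
f=grab("side")
x,y=map(int,proj(f,[574,-10,60])); o=cv2.resize(f["color"][y-30:y+30,x-30:x+30],(540,540),interpolation=cv2.INTER_CUBIC)
cv2.imwrite("pics/m4.png",o)
E
```

```text
t 16.25 pos [576.8 -26.8  68.9] heading 6.07 q [-0.05  0.46  1.85  0.    0.83  1.42]
offset cm [0.03 0.06 0.04] dr [-0.     0.     0.006] F [-0.07 -0.24  0.48] M [0.05 0.03 0.03] w 0.401 ff 0.0
```

View pics/m4.png

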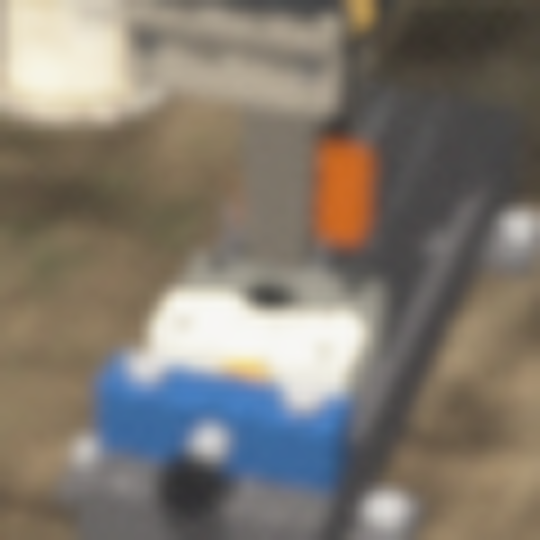

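The wing stands across the slot at (345,195) and the fingers are open and clear. I'll go up and away, then check.

Request:
arm_command(offset=[[0,0,-0.5],[0,0,-1],[0,0,-1.5],[0,0,-2],[0,0,-2.5],[0,0,-2.5],[0,0,-2.5],[0,2.5,0],[0,2.5,0],[0,2.5,0],[0,2.5,0],[0,2.5,0],[0,2.5,0],[0,2.5,0],[0,2.5,0],[0,2.5,0],[0,2.5,0],[0,0,0]], dr=[[0,0,0],[0,0,0],[0,0,0],[0,0,0],[0,0,0],[0,0,0],[0,0,0],[0,0,0],[0,0,0],[0,0,0],[0,0,0],[0,0,0],[0,0,0],[0,0,0],[0,0,0],[0,0,0],[0,0,0],[0,0,0]], gripper=[0.4,0.4,0.4,0.4,0.4,0.4,0.4,0.4,0.4,0.4,0.4,0.4,0.4,0.4,0.4,0.4,0.4,0.4])

```text
time_s: 17.8
ee_pos: [603.7, -279.7, 195.2]
ee_rot: [3.135, 0.162, 0.002]
force: [-0.4, -0.2, -0.1]
grip_width: 0.401
finger_force: 0.0
```

```bash
python3 - <<'E'
from h import *
f=grab("side"); g=grab("top")
o=[]
for k in(f,g):
    x,y=map(int,proj(k,[574,-8,60])); print(x,y); o.append(cv2.resize(k["color"][y-25:y+25,x-25:x+25],(400,400),interpolation=cv2.INTER_CUBIC))
cv2.imwrite("pics/m5.png",np.hstack(o))
E
```

```text
334 198
330 215
```

View pics/m5.png

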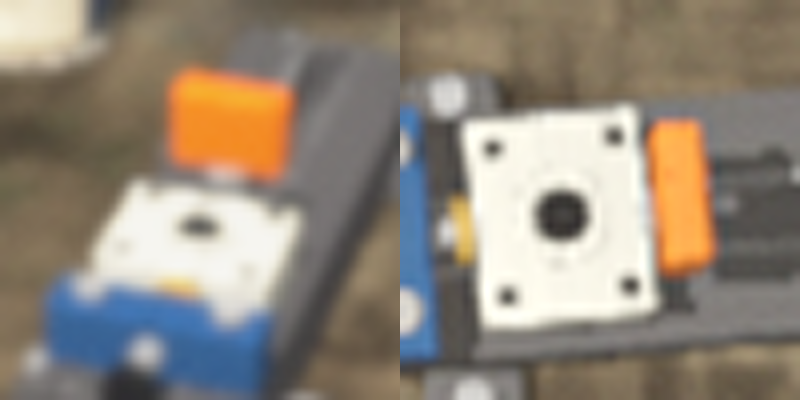

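The block is up against the yellow pad. The wing stands square across the slot at the block's back edge, at (650–712, 200) in the right crop. I'll measure the gap.

```bash
python3 - <<'E'
from h import *
f=grab("top")
c=np.array([577.2,-57.2]);u=np.array([-.0993,.9951]);n=np.array([u[1],-u[0]])
def S(x,y,z):
    p=onz(f,(x-400+.5)/8-.5+305,(y+.5)/8-.5+190,z)[:2]-c; return (p@u).round(1),(p@n).round(1)
print("block front",S(462,118,58),S(482,330,58)," back",S(635,106,58),S(660,315,58))
print("wing top corners",S(650,122,98),S(700,120,98),S(714,268,98),S(663,274,98))
print("pad",S(474,228,46))
E
```

```text
block front (np.float64(88.6), np.float64(32.2)) (np.float64(88.0), np.float64(-30.4))  back (np.float64(37.7), np.float64(31.7)) (np.float64(36.2), np.float64(-30.3))
wing top corners (np.float64(37.5), np.float64(19.7)) (np.float64(23.5), np.float64(19.2)) (np.float64(23.6), np.float64(-22.6)) (np.float64(37.9), np.float64(-23.2))
pad (np.float64(87.5), np.float64(1.2))
```

```bash
python3 -c "
from plant import env
print(env.hand_in())"
```

```text
the job is handed in; nothing more can be done
None
```

I handed the job in at about 18 s. The T-bolt pushed the block home against the brass stop with about 16 N, was turned a quarter turn clockwise and released. In the last picture it stands across the slot, level with the block's back face to about 1 mm (the limit of the measurement).

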